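# Slide the tip box into the loading dock

## Robot

A 7-joint arm with a two-finger parallel gripper is mounted at the origin on the work surface. World frame = base frame: x ahead of the robot, y to its left, z up, the work surface at z = 0. Lengths are in m, angles in rad, forces in N, time in s.
With the tool pointing down it reaches from about 0.4 to 0.85 m from the base axis. Payload 4.4 kg.
Tool frame: the origin (TCP) lies at the very end of the fingers, on their centre line; the grasp point (between the pads) lies 19 mm behind it; x points along the fingers, z is the direction in which the jaws open and shut, and the axes are right-handed (so a half turn about x gives the same grasp; the last joint's range is limited). The gripper opens to 94 mm and grips with 3 to 60 N. Pads are 16 mm wide; open, the fingers measure 119 mm over their backs; the gripper's body (75 mm by 177 mm) begins 78 mm behind the grasp point.
Start: joints at [-0.066, 0.628, 0.038, 1.517, -0.027, 0.996, -0.02], TCP at [0.65, 0, 0.205] pointing down, gripper open.
Joint ranges: [-3.06, 3.06], [-0.37, 2.12], [-1.25, 1.32], [0.18, 2.47], [-1.1, 4.24], [0.23, 1.98], [-2.94, 2.94]. Speed limits (rad/s): [2.57, 2.57, 3.14, 3.14, 3.14, 3.14, 3.14].

## Interface

Orientations are given as a unit quaternion [x, y, z, w].
In Python, from workcell import arm gives the robot as it stands.
- The arm moves only by the shell command python3 -m handwheel 'ROWS'. ROWS is JSON, one flat list of numbers, 7 for each row, row after row: the turn, a rotation vector about the tool's x, y, z in rad, then the shift along the tool's x, y, z in m, then the finger opening in m, from 0 to 0.094. In form: [wx, wy, wz, dx, dy, dz, fingers, wx, wy, wz, dx, dy, dz, fingers, ...]. A call has exactly 5 rows; each row is the pose to reach, as a shift and turn from the pose commanded when the call began, along the tool's axes at that moment; what a row does not reach only later rows make up. A row lasts 1/8 s, in which the tool goes at most 62.5 mm and 10.7 degrees, less where a joint would pass 70% of its speed; a pose out of reach is approached as far as the arm can. A call with a gripper value outside its range is refused whole. The fingers move at their own pace and stop on an object; the grip force is fixed at half the most. Time passes only in rows, so rows that repeat a pose let the fingers close, or fill a call up. It gives the time, the measured TCP pose, the force and the opening at its end, in the units of the state.
- arm.get_obs(): the state, without advancing time (a new reading comes with each control period).
- arm.read_camera(name): name is "scene" or "side" or "wrist"; returns a dict with "frame" (400x640x3 uint8, red, green, blue), "K" (3x3 intrinsics, pixels), "cam_to_world" (4x4, takes a point from camera to world coordinates); the wrist camera has in their place "T_tool_cam" (4x4, takes a point from camera to tool coordinates, whose origin is the TCP and whose axes are the tool frame's). Camera axes: x right, y down, z forward; pixel columns grow to the right and rows downward; lengths in m; the calibration is good to about 2 mm. A picture is of the moment at which its call begins: read the wrist's pose just before it. There is no depth.
- arm.hand_in(): hands the job in, once; it reports no verdict.
The state is a dict: "clock": time; "joints": joint angles; "dq": joint speeds; "joint_efforts": joint torques, N m; "position": TCP position; "eef_rot": TCP orientation; "ft_force": force on the tool from outside, world axes, zero at the start; "moment": the same for the moment, N m; "grip_width": finger opening in m.
Only numpy, scipy, OpenCV 4.12 (cv2) and the standard library are available. Lean on these libraries where they do the work, as an engineer would, in place of code of your own. Each camera call takes 0.05 s, during which the arm holds its last target. There are 200 camera calls.

## Task

Push the pipette-tip box along the aluminium dock, in between the two guide rails and fully home against the end stop, without the box or the robot touching either rail. Then press the dock's round button all the way down to register the box and let go of it. Only push with the fingers: do not pick up, lift or tip the box, do not press the button before the box is home, and leave everything else on the bench where it is.

Things in the scene. Friction and masses are not known exactly. Their poses are not given: they have to be found in the camera images.
- dock: Fixed aluminium loading plate, 440 x 200 x 6 mm. Origin: centre of its underside, at bench height. +x: push direction, roughly world +y (robot's left); +y: left of that, roughly towards the robot; z up. Lane centre line y = 0. x -220 to -10 mm is bare apron; the rails run x -10 to 190. Box home: box origin at (132.5, 0, 6) mm.
- end_stop: Black block closing the lane, 96 mm wide, 30 mm high above the plate, 12 mm thick. Origin: foot of the face that the box meets, at dock (190, 0, 6) mm.
- rail_left: Steel guide rail, upright strip 200 mm long, 6 mm thick, 18 mm high (top at z = 24 mm above the bench), with square ends. Origin: centre of its underside, at dock (90, 51, 6) mm; x along the rail. Inner face at dock y = +48 mm. Must not be touched.
- rail_right: The same on the other side: origin at dock (90, -51, 6) mm, inner face at dock y = -48 mm. The lane is 96 mm wide between the inner faces, 8 mm of play on each side of the box. Must not be touched.
- tip_box: Closed pipette-tip box, grey base, white lid, paper label, one rigid piece: 115 (x) x 80 (y) x 55 mm high, flat sides, 0.17 to 0.35 kg, friction on the plate about 0.6. Origin: centre of its underside. Starts loose on the apron, its x roughly along dock +x, centre at dock x -155 to -130 mm, up to 25 mm off the centre line either way, turned up to 0.2 rad.
- dock_button_top (a point): Centre of the top of the round white push button, 28 mm across, in a 44 mm grey housing beside the left rail near the end stop, at dock (140, 85) mm. Top 28 mm above the bench when released, 22 mm when fully down; housing top 18 mm above the bench. Spring: 1.5 N to start, 5 N fully down.
- dock_button (a joint): Button travel in m: 0 released, 0.006 fully down; it springs back.
- jar_a: Bystander: small amber jar, 40 mm across, 50 mm high, on the bench left of the dock. Origin: centre of its underside.
- jar_b: Bystander: small white jar, 32 mm across, 55 mm high, right of the dock near its far end. Origin: centre of its underside.
- tube_block: Bystander: white tube block with capped tubes, 100 x 50 mm, 46 mm high, right of the dock. Origin: centre of its underside.
- beaker: Bystander: glass beaker, 66 mm across, 75 mm high, beyond the dock's far end. Origin: centre of its underside.
- wash_bottle: Bystander: white bottle, 64 mm across, 160 mm high, beyond the dock's far end. Origin: centre of its underside.
- pen: Bystander: marker pen lying on the bench beyond the dock's far end, 120 mm long, 13 mm thick. Origin: centre of its underside.
- mouse: Bystander: black computer mouse, 100 x 58 x 30 mm, on the bench before the apron. Origin: centre of its underside.
Mind the look-alikes: they are no part of the job. What is shaped like the tip_box but purple is not meant.

How it is judged:
By the outcome, as a careful person would: the job done as asked, in the order asked, and still so for the second after the job is handed in, with the robot touching nothing.
It also fails if it takes over 72 s, if anything falls off the work surface, if the arm or the gripper's body presses on something with over 40 N, if the wrist force passes 120 N, or if a joint passes its speed limit or range.

## Working session

There is one attempt and no reset: what is moved stays moved. The work goes in short steps, Python scripts to look and compute and a shell command to move; the robot and the scene stay as the last step left them, time stands still between calls to the robot, and variables do not carry over. Pictures are saved under pics/ and viewed, about 8 in all and at most 12, crops included, and the job is handed in when it is done.

```bash
mkdir -p pics; python3 - <<'E'
from workcell import arm
import cv2,numpy as np,json
o=arm.get_obs();print({k:np.round(v,3).tolist() for k,v in o.items()})
ims=[]
for n in("scene","side"):
    c=arm.read_camera(n);cv2.imwrite(f"pics/{n}0.png",c["frame"][:,:,::-1])
    print(n,np.round(c["K"],1).tolist(),np.round(c["cam_to_world"],4).tolist())
    np.savez(f"{n}.npz",K=c["K"],T=c["cam_to_world"])
o=arm.get_obs()
c=arm.read_camera("wrist");cv2.imwrite("pics/wrist0.png",c["frame"][:,:,::-1]);print(np.round(c["K"],1).tolist(),np.round(c["T_tool_cam"],4).tolist())
E
```

```text
{'clock': 0.0, 'joints': [-0.066, 0.629, 0.038, 1.518, -0.027, 0.996, -0.02], 'dq': [0.001, 0.001, -0.0, -0.001, -0.001, 0.0, 0.0], 'joint_efforts': [0.0, -54.973, 1.144, -18.663, -0.052, 0.024, 0.0], 'position': [0.649, 0.0, 0.205], 'eef_rot': [0.0, 0.708, -0.0, 0.706], 'ft_force': [0.922, 0.996, 0.434], 'moment': [-0.014, -0.03, 0.0], 'grip_width': 0.094}
scene [[400.6, 0.0, 315.1], [0.0, 400.6, 195.5], [0.0, 0.0, 1.0]] [[0.7228, 0.3791, -0.5778, 1.2081], [0.691, -0.3836, 0.6127, -0.7162], [0.0106, -0.8421, -0.5392, 0.7078], [0.0, 0.0, 0.0, 1.0]]
side [[381.9, 0.0, 316.4], [0.0, 381.9, 198.9], [0.0, 0.0, 1.0]] [[-0.9866, -0.0934, 0.1336, 0.3912], [-0.1625, 0.4987, -0.8514, 0.7932], [0.0129, -0.8617, -0.5072, 0.4999], [0.0, 0.0, 0.0, 1.0]]
[[360.0, 0.0, 318.3], [0.0, 360.0, 200.9], [0.0, 0.0, 1.0]] [[-0.0013, -0.2388, 0.9711, -0.1788], [-0.0001, -0.9711, -0.2388, 0.0697], [1.0, -0.0005, 0.0013, 0.0002], [0.0, 0.0, 0.0, 1.0]]
```

View pics/scene0.png

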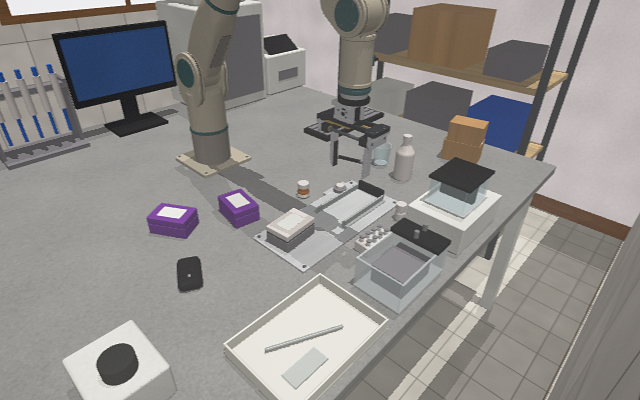

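View pics/side0.png

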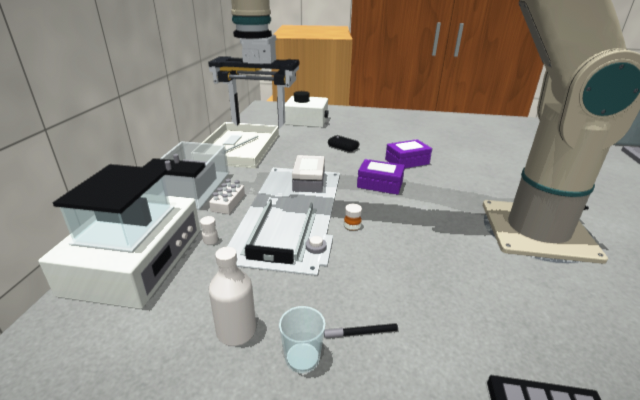

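Scene view: the tip box (white lid, grey base) is at (290,228) on the apron. Similar objects are the purple boxes at (173,218) and (238,206) in this view, seen at (408,152) and (381,175) in the side view; neither is meant. In the side view the tip box is at (309,172), the button at (316,242) and the end stop at (270,254). Next, one close crop and the wrist view.

```bash
python3 - <<'E'
import cv2
a=cv2.imread("pics/side0.png")[160:280,222:350];cv2.imwrite("pics/sidec.png",cv2.resize(a,None,fx=5,fy=5,interpolation=cv2.INTER_CUBIC)[:600])
E
```

```text
(no output)
```

View pics/sidec.png

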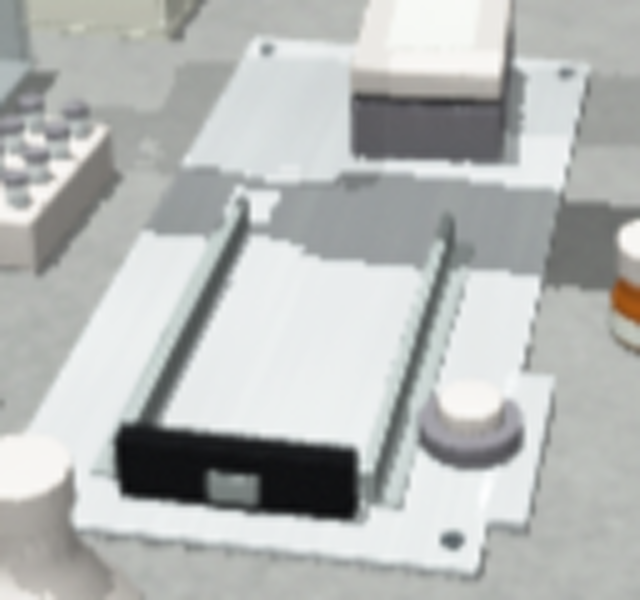

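View pics/wrist0.png

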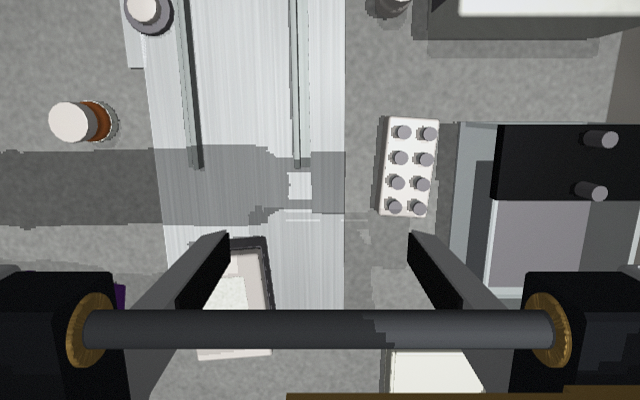

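The crop confirms the choice: grey base, white lid, paper label, standing on the apron. The wrist view shows it at (235,300), partly hidden by the fingers, and the rail ends at (200,168) and (297,165). I'll move up and back to get a clear top view.

```bash
python3 -m handwheel '[0,0,0,-0.03,-0.045,0,0.05, 0,0,0,-0.06,-0.09,0,0.05, 0,0,0,-0.09,-0.135,0,0.05, 0,0,0,-0.12,-0.18,0,0.05, 0,0,0,-0.12,-0.18,0,0.05]'; python3 -m handwheel '[0,0,0,0,0,0,0.05, 0,0,0,0,0,0,0.05, 0,0,0,0,0,0,0.05, 0,0,0,0,0,0,0.05, 0,0,0,0,0,0,0.05]'
cat > h.py <<'E'
from workcell import arm
import cv2,numpy as np
from scipy.spatial.transform import Rotation as R
def wrist(name):
    o=arm.get_obs();c=arm.read_camera("wrist");cv2.imwrite(f"pics/{name}.png",c["frame"][:,:,::-1])
    T=np.eye(4);T[:3,:3]=R.from_quat(o["eef_rot"]).as_matrix();T[:3,3]=o["position"]
    T=T@c["T_tool_cam"];np.savez(f"{name}.npz",K=c["K"],T=T);return o
def ray(n,uv,z):
    d=np.load(n+".npz");K,T=d["K"],d["T"]
    uv=np.atleast_2d(np.array(uv,float));r=np.c_[uv,np.ones(len(uv))]@np.linalg.inv(K).T@T[:3,:3].T
    return T[:3,3]+r*((z-T[2,3])/r[:,2])[:,None]
E
python3 - <<'E'
from h import *
o=wrist("w1");print(o["position"],o["eef_rot"],o["grip_width"])
E
```

```text
clock: 0.78
position: [0.6501, -0.1862, 0.3278]
eef_rot: [0.001, 0.706, -0.004, 0.708]
ft_force: [0.5, 0.2, -0.4]
grip_width: 0.0507
clock: 1.4
position: [0.65, -0.1797, 0.3254]
eef_rot: [-0.0, 0.707, 0.0, 0.707]
ft_force: [-0.1, 0.2, -0.4]
grip_width: 0.05
[ 0.65003409 -0.17965912  0.32535526] [-1.28071445e-04  7.07165966e-01  1.77036575e-04  7.07047558e-01] 0.049979709441314434
```

View pics/w1.png

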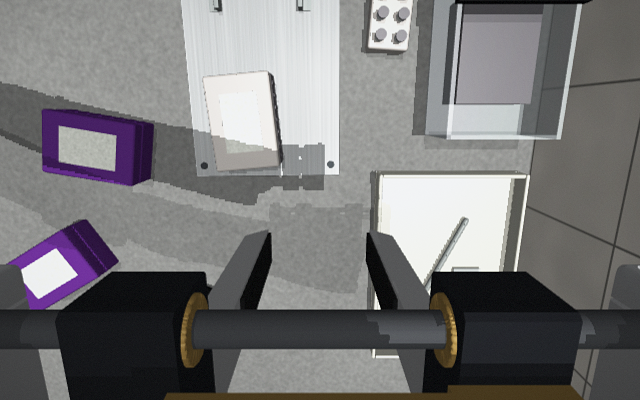

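The wrist view now shows everything clearly: lid corners near (204,77), (271,71), (279,166), (213,172), the apron end edge at (197,177)–(339,175), and rail ends at (217,10) and (301,10). The purple boxes are at (97,145) and (70,265). Next I'll measure these.

```bash
cat >> h.py <<'E'
def edge(img,p,q,w=6):
    """edge line near segment p-q: strongest gradient across it, robust line fit; returns two image points"""
    g=cv2.GaussianBlur(cv2.cvtColor(img,cv2.COLOR_BGR2GRAY),(3,3),0).astype(np.float32)
    p,q=np.array(p,float),np.array(q,float);d=(q-p)/np.linalg.norm(q-p);n=np.array([-d[1],d[0]])
    t=np.arange(3,np.linalg.norm(q-p)-3);s=np.arange(-w,w+.1,.5)
    P=p+t[:,None,None]*d+s[None,:,None]*n
    v=cv2.remap(g,P[...,0].astype(np.float32),P[...,1].astype(np.float32),1)
    gr=np.abs(np.gradient(v,axis=1));k=gr.argmax(1);pts=P[np.arange(len(t)),k].astype(np.float32)
    vx,vy,x,y=cv2.fitLine(pts,cv2.DIST_HUBER,0,.01,.01).ravel();c=np.array([x,y]);u=np.array([vx,vy])
    return np.array([c+u*((p-c)@u),c+u*((q-c)@u)])
def cross(a,b):
    h=lambda s:np.cross(np.r_[s[0],1],np.r_[s[1],1]);x=np.cross(h(a),h(b));return x[:2]/x[2]
E
python3 - <<'E'
from h import *
a=cv2.imread("pics/w1.png");b=cv2.imread("pics/wrist0.png");
c=arm.read_camera("wrist")
# wrist0 pose from start state
T=np.eye(4);T[:3,:3]=R.from_quat([0,.7078,0,.7064]).as_matrix();T[:3,3]=[.6495,0,.205]
np.savez("wrist0.npz",K=c["K"],T=T@c["T_tool_cam"])
np.set_printoptions(precision=4,suppress=True)
def ln(n,img,p,q,z,w=5):
    e=edge(img,p,q,w);g=ray(n,e,z)[:,:2];print(n,p,q,'px',e.round(1).tolist(),'w',g.tolist(),'ang from y',np.arctan2(-(g[0]-g[1])[0],(g[0]-g[1])[1]) );return e
ln("w1",a,(184,20),(193,120),.006);ln("w1",a,(340,20),(338,130),.006);ln("w1",a,(220,177),(330,175),.006)
ln("wrist0",b,(345,20),(345,200),.006);ln("wrist0",b,(146,60),(154,140),.006)
print("rail ends",ray("w1",[(217,11),(301,10)],.024)[:,:2],ray("wrist0",[(199,168),(297,167)],.024)[:,:2])
print("holes",ray("w1",[(204,165.5),(330.5,164)],.006)[:,:2])
L=[ln("w1",a,p,q,.061) for p,q in [((204,77),(212,171)),((212,171),(277,166)),((271,72),(279,166)),((205,77),(270,71))]]
C=[cross(L[i],L[(i+1)%4]) for i in range(4)];W=ray("w1",C,.061)[:,:2]
print("lid",np.array(C),W,"len",np.linalg.norm(W-np.roll(W,-1,0),axis=1),"ctr",W.mean(0))
for n,sc in(("side",(316,241)),):print("button",ray(n,[sc],.028))
cv2.imwrite("pics/c2.png",np.hstack([cv2.resize(a[0:190,170:350],None,fx=2.2,fy=2.2),cv2.resize(b[0:190,120:300],None,fx=2.2,fy=2.2)]))
E
```

```text
w1 (184, 20) (193, 120) px [[182.0, 20.2], [191.6, 120.1]] w [[0.477953960422126, 0.003540674284700729], [0.4797016385179348, -0.12013005747878741]] ang from y 0.014130762750299019
w1 (340, 20) (338, 130) px [[338.7, 20.0], [338.4, 130.0]] w [[0.6766182059964592, 0.0038736592355755883], [0.6781114199894405, -0.13316335063605764]] ang from y 0.010895997373877624
w1 (220, 177) (330, 175) px [[220.0, 175.4], [330.0, 174.1]] w [[0.5131439795676397, -0.19557942756824198], [0.6671498603325473, -0.19380860852083576]] ang from y 1.5822942059869596
wrist0 (345, 20) (345, 200) px [[344.4, 20.0], [344.7, 200.0]] w [[0.6748802713516708, 0.1559989921409819], [0.6782236896750401, -0.022166262273475387]] ang from y 0.01876362452767979
wrist0 (146, 60) (154, 140) px [[142.7, 60.4], [152.3, 140.2]] w [[0.4765826637709374, 0.11953954626609688], [0.47745345959197094, 0.04170373865035468]] ang from y 0.01118713250550329
rail ends [[0.5276 0.0097]
 [0.6297 0.0109]] [[0.5297 0.0154]
 [0.6284 0.0164]]
holes [[ 0.4918 -0.1817]
 [ 0.6677 -0.1796]]
w1 (204, 77) (212, 171) px [[203.1, 77.1], [217.1, 170.2]] w 
[... 211 characters left out ...]
300888117964], [0.5993383239140718, -0.17206652114109128]] ang from y 1.7124145517040772
w1 (271, 72) (279, 166) px [[272.8, 71.8], [283.9, 165.4]] w [[0.5977510993720858, -0.0640155471609917], [0.6081513464765339, -0.17366758310472358]] ang from y 0.09456483943467035
w1 (205, 77) (270, 71) px [[205.0, 77.2], [270.0, 70.9]] w [[0.5183404890828964, -0.07002984628675551], [0.5944678772370715, -0.06307153204973107]] ang from y 1.6619466074580722
lid [[217.4687 172.5695]
 [283.6246 163.1528]
 [272.7057  70.6632]
 [203.1441  77.3741]] [[ 0.5254 -0.1826]
 [ 0.6079 -0.1708]
 [ 0.5976 -0.0628]
 [ 0.5161 -0.0702]] len [0.0833 0.1086 0.0818 0.1128] ctr [ 0.5618 -0.1216]
button [[0.4887 0.1694 0.028 ]]
```

View pics/c2.png

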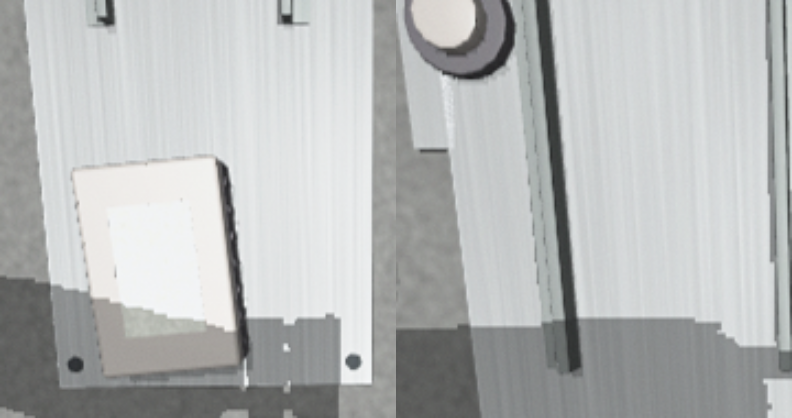

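Measured: the dock origin is about (0.5775, 0.025) and +x heads 0.013 rad CCW of world +y. The plate measures 199 mm wide (200 given), the rail ends come out near y 0.015 and the button ray is within 5 mm, so this holds together. The box centre is about (0.559, -0.121), i.e. dock (-146, +20) mm, yaw about +0.08 relative to the dock, inside the stated ranges.

Plan: first push the box's robot-side face squarely with both fingers to centre and align it. Then push it from behind, with the fingertips at z 0.032, above the rail tops.

```bash
python3 -m handwheel '[0.18,0,0,0,0.012,-0.032,0.06, 0.36,0,0,0,0.024,-0.064,0.06, 0.54,0,0,0,0.036,-0.096,0.06, 0.72,0,0,0,0.048,-0.128,0.06, 0.9,0,0,0,0.058,-0.16,0.06]'
python3 -m handwheel '[0.16,0,0,0,0,0,0.06, 0.33,0,0,0,0,0,0.06, 0.5,0,0,0,0,0,0.06, 0.658,0,0,0,0,0,0.06, 0.658,0,0,0,0,0,0.06]'
python3 -m handwheel '[0,0,0,0.05,0,0,0.06, 0,0,0,0.1,0,0,0.06, 0,0,0,0.14,0,0,0.06, 0,0,0,0.17,0,0,0.06, 0,0,0,0.17,0,0,0.06]'
python3 - <<'E'
from h import *
o=wrist("w2");print(o["position"],R.from_quat(o["eef_rot"]).as_matrix().round(3).tolist(),o["grip_width"],o["clock"])
E
```

```text
clock: 2.12
position: [0.489, -0.1215, 0.3256]
eef_rot: [0.31, 0.636, -0.309, 0.636]
ft_force: [-0.2, 0.2, 1.1]
grip_width: 0.0599
clock: 2.75
position: [0.4901, -0.1219, 0.3256]
eef_rot: [0.496, 0.504, -0.496, 0.504]
ft_force: [-0.9, -0.5, 0.0]
grip_width: 0.06
clock: 3.38
position: [0.4885, -0.1216, 0.1539]
eef_rot: [0.495, 0.505, -0.497, 0.502]
ft_force: [-0.5, 0.1, -0.4]
grip_width: 0.0604
[ 0.48850701 -0.12158386  0.15391075] [[-0.004, 1.0, 0.015], [0.001, 0.015, -1.0], [-1.0, -0.004, -0.001]] 0.06035295359213134 3.375
```

View pics/w2.png

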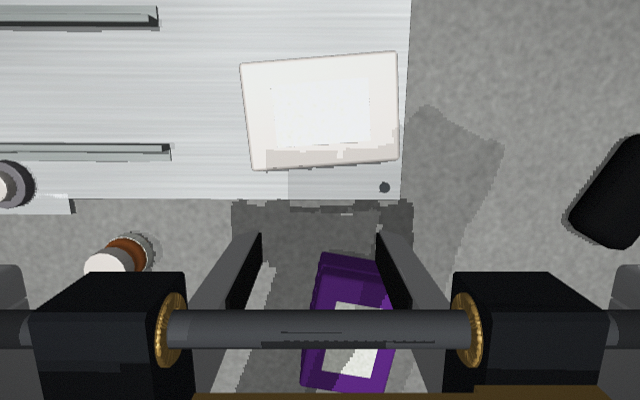

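The view shows the lid corners at about (240,64), (397,51), (399,159), (252,170), the rail ends at (158,15) and (172,150), and a purple box below and behind the fingers from row 252. I'll re-measure from here, including the clearance to the purple box.

```bash
cat >> h.py <<'E'
D0=np.array([.5775,.0252]);TH=.013
def dock(w):
    d=np.atleast_2d(w)[:,:2]-D0;ex=np.array([-np.sin(TH),np.cos(TH)]);ey=np.array([-ex[1],ex[0]]);return np.c_[d@ex,d@ey]
E
python3 - <<'E'
from h import *
np.set_printoptions(precision=4,suppress=True)
a=cv2.imread("pics/w2.png")
def box(n,a,C0,w=4):
    L=[edge(a,C0[i],C0[(i+1)%4],w) for i in range(4)]
    C=np.array([cross(L[i-1],L[i]) for i in range(4)]);W=ray(n,C,.061);D=dock(W)
    print("px",C.round(1).tolist(),"len",np.linalg.norm(D-np.roll(D,-1,0),axis=1),"\ndock",D.tolist(),"ctr",D.mean(0),"yaws",[float(np.arctan2(*(D[j]-D[i])[::-1])) for i,j in((1,0),(2,3))])
box("w2",a,[(240,64),(397,51),(399,159),(252,170)])
e=edge(a,(240,199),(398,199),4);print("plate left edge",dock(ray("w2",e,.006)));e=edge(a,(411,8),(404,150),4);print("plate end",dock(ray("w2",e,.006)))
print("rail ends R,L",dock(ray("w2",[(158,8),(158,20),(172,146),(172,154)],.024)))
print("purple near edge world",ray("w2",[(322,252),(395,265)],.06)[:,:2],ray("w2",[(322,252)],.04)[:,:2])
cv2.imwrite("pics/c3.png",cv2.resize(a[130:210,0:200],None,fx=4,fy=4))
E
```

```text
px [[239.8, 64.0], [393.8, 51.8], [401.9, 160.8], [253.2, 172.0]] len [0.1091 0.0776 0.1131 0.0778] 
dock [[-0.0888293421754859, -0.011524593538583601], [-0.19765777133079443, -0.019803867999073358], [-0.20785196193119723, 0.05715358812937113], [-0.09509601556095792, 0.06597638907888247]] ctr [-0.1474  0.023 ] yaws [0.0759301345844076, 0.07808777281242729]
plate left edge [[-0.0716  0.1001]
 [-0.219   0.0998]]
plate end [[-0.2203 -0.0618]
 [-0.22    0.0546]]
rail ends R,L [[-0.0195 -0.0569]
 [-0.0186 -0.0483]
 [-0.0201  0.0499]
 [-0.0195  0.0567]]
purple near edge world [[ 0.4481 -0.1243]
 [ 0.4377 -0.184 ]] [[ 0.44   -0.1246]]
```

Plate edges land within 0.5 mm of the dock model. The box is at dock (-147, +22) mm with yaw 0.077, and its 113 x 78 mm lid is plausible. Now I'll descend and push sideways.

```bash
python3 -m handwheel '[0,0,0,0.04,0,0,0.06, 0,0,0,0.08,0,0,0.06, 0,0,0,0.11,0,0,0.06, 0,0,0,0.123,0,0,0.06, 0,0,0,0.123,0,0,0.06]'
python3 -m handwheel '[0,0,0,0,0.005,0,0.06, 0,0,0,0,0.01,0,0.06, 0,0,0,0,0.014,0,0.06, 0,0,0,0,0.018,0,0.06, 0,0,0,0,0.022,0,0.06]'
python3 -m handwheel '[0,0,0,0,0.003,0,0.06, 0,0,0,0,0.006,0,0.06, 0,0,0,0,0.009,0,0.06, 0,0,0,0,0.012,0,0.06, 0,0,0,0,0.014,0,0.06]'
python3 -m handwheel '[0,0,0,0,0,0,0.06, 0,0,0,0,0,0,0.06, 0,0,0,0,0,0,0.06, 0,0,0,0,0,0,0.06, 0,0,0,0,0,0,0.06]'
python3 - <<'E'
from h import *
o=wrist("w3");print(o["position"],dock(o["position"]),o["ft_force"])
E
```

```text
clock: 4.05
position: [0.4907, -0.1222, 0.033]
eef_rot: [0.497, 0.503, -0.496, 0.504]
ft_force: [0.5, 0.0, -0.4]
grip_width: 0.06
clock: 4.68
position: [0.5116, -0.1212, 0.0324]
eef_rot: [0.497, 0.504, -0.497, 0.503]
ft_force: [-1.8, 1.9, 1.6]
grip_width: 0.0599
clock: 5.3
position: [0.5264, -0.1216, 0.0324]
eef_rot: [0.497, 0.503, -0.497, 0.503]
ft_force: [-0.7, -0.7, -2.0]
grip_width: 0.0601
clock: 5.92
position: [0.5261, -0.1215, 0.0325]
eef_rot: [0.497, 0.503, -0.497, 0.503]
ft_force: [0.6, -0.8, -0.5]
grip_width: 0.06
[ 0.52609536 -0.12152243  0.03253227] [[-0.14604179  0.05330764]] [ 0.6094673  -0.8470852  -0.46933523]
```

View pics/w3.png

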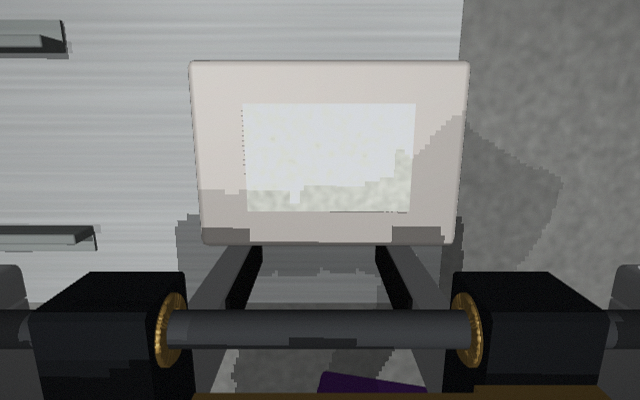

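The box is now square against both fingers, with the lid's far edge along row 62 from (189) to (469) and its near edge along row about 243. I'll measure the remaining offset.

```bash
python3 - <<'E'
from h import *
np.set_printoptions(precision=4,suppress=True)
W=dock(ray("w3",[(189,61.5),(469,61.5),(454.5,244.5),(203,244.5)],.061));print(W,W.mean(0),np.linalg.norm(W-np.roll(W,-1,0),axis=1))
W=dock(ray("w3",[(189,61.5),(469,61.5),(454.5,244.5),(203,244.5)],.056));print(W,W.mean(0),np.linalg.norm(W-np.roll(W,-1,0),axis=1))
a=cv2.imread("pics/w3.png");e=edge(a,(463,10),(463,55),4);print("plate end",dock(ray("w3",e,.006)))
print("railinner",dock(ray("w3",[(65,48),(90,232)],.006)))
E
```

```text
[[-0.0945 -0.0355]
 [-0.2045 -0.0355]
 [-0.2056  0.0408]
 [-0.0942  0.0407]] [-0.1497  0.0026] [0.11   0.0763 0.1114 0.0762]
[[-0.0928 -0.0362]
 [-0.2065 -0.0361]
 [-0.2076  0.0427]
 [-0.0925  0.0426]] [-0.1498  0.0033] [0.1136 0.0788 0.1151 0.0788]
plate end [[-0.22   -0.0678]
 [-0.2205 -0.046 ]]
railinner [[-0.0105 -0.0495]
 [-0.0083  0.0535]]
```

The box centre is at dock y of about +3 mm and square. I'll push 3 mm more, back off, rise and swing round behind the box.

```bash
python3 -m handwheel '[0,0,0,0,0.001,0,0.06, 0,0,0,0,0.002,0,0.06, 0,0,0,0,0.003,0,0.06, 0,0,0,0,0.003,0,0.06, 0,0,0,0,0.003,0,0.06]'
python3 -m handwheel '[0,0,0,0,-0.015,0,0.06, 0,0,0,0,-0.03,0,0.06, 0,0,0,-0.04,-0.03,0,0.06, 0,0,0,-0.08,-0.03,0,0.06, 0,0,0,-0.12,-0.03,0,0.06]'
python3 -m handwheel '[-0.18,0,0,0,0.016,0.019,0.05, -0.36,0,0,0,0.032,0.038,0.05, -0.54,0,0,0,0.048,0.057,0.05, -0.72,0,0,0,0.064,0.076,0.05, -0.9,0,0,0,0.08,0.094,0.05]'
python3 -m handwheel '[-0.17,0,0,0,0,0,0.05, -0.34,0,0,0,0,0,0.05, -0.5,0,0,0,0,0,0.05, -0.671,0,0,0,0,0,0.05, -0.671,0,0,0,0,0,0.05]'
python3 - <<'E'
from h import *
o=wrist("w4");print(o["position"],dock(o["position"]),R.from_quat(o["eef_rot"]).as_matrix().round(3).tolist())
E
```

```text
clock: 6.6
position: [0.5293, -0.1214, 0.0324]
eef_rot: [0.497, 0.503, -0.497, 0.503]
ft_force: [-0.9, 0.2, -1.0]
grip_width: 0.0604
clock: 7.22
position: [0.5, -0.1219, 0.154]
eef_rot: [0.497, 0.503, -0.496, 0.504]
ft_force: [0.5, -0.6, -0.8]
grip_width: 0.0598
clock: 7.85
position: [0.5817, -0.2156, 0.1528]
eef_rot: [0.227, 0.669, -0.226, 0.671]
ft_force: [0.1, 0.2, 0.2]
grip_width: 0.05
clock: 8.48
position: [0.5809, -0.215, 0.1527]
eef_rot: [-0.004, 0.706, 0.004, 0.708]
ft_force: [-1.5, -0.2, -0.6]
grip_width: 0.0499
[ 0.58090978 -0.21502754  0.15267216] [[-0.24025157 -0.00028662]] [[0.002, -0.011, 1.0], [0.0, 1.0, 0.011], [-1.0, 0.0, 0.002]]
```

View pics/w4.png

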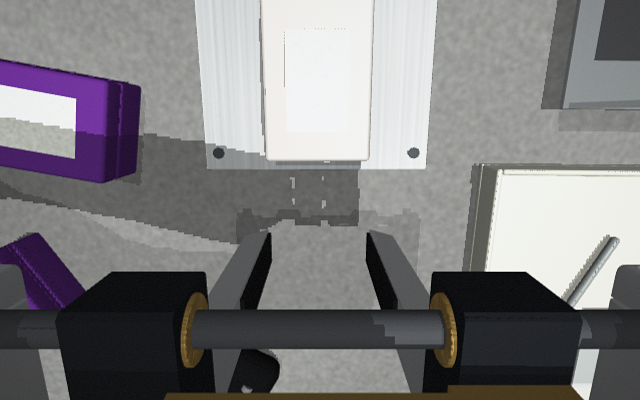

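The box is straight on the apron, with its rear lid edge at row 161 from column 266 to 368, midway between the holes at (218,153) and (413,153). The mouse shows at (260,365), behind the fingers. I'll check the numbers.

```bash
python3 - <<'E'
from h import *
np.set_printoptions(precision=4,suppress=True)
print("lid rear",dock(ray("w4",[(265.5,161),(368.5,161),(262,20),(373,20)],.056)))
print("holes",dock(ray("w4",[(218.5,153),(413.5,153)],.006)),"mouse",ray("w4",[(260,350),(280,355)],.03)[:,:2])
a=cv2.imread("pics/w4.png")
for p,q in [((263,10),(266,150)),((373,10),(370,150))]:
  print(dock(ray("w4",edge(a,p,q,5),.056)))
E
```

```text
lid rear [[-0.2066  0.0394]
 [-0.2068 -0.0396]
 [-0.1075  0.0382]
 [-0.1076 -0.0397]]
holes [[-0.2058  0.0887]
 [-0.2063 -0.0871]] mouse [[ 0.5274 -0.3672]
 [ 0.5465 -0.3726]]
[[-0.1012  0.0407]
 [-0.1983  0.0416]]
[[-0.1012 -0.0389]
 [-0.1984 -0.0385]]
```

Centred to about 1 mm and aligned. The mouse is 15 cm behind, so it's clear. I'll descend and push.

```bash
python3 -m handwheel '[0,0,0,0.04,0,0,0.05, 0,0,0,0.08,0,0,0.05, 0,0,0,0.11,0,0,0.05, 0,0,0,0.12,0,0,0.05, 0,0,0,0.12,0,0,0.05]'
python3 -m handwheel '[0,0,0,0,0.008,0,0.05, 0,0,0,0,0.014,0,0.05, 0,0,0,0,0.02,0,0.05, 0,0,0,0,0.026,0,0.05, 0,0,0,0,0.034,0,0.05]'
python3 -m handwheel '[0,0,0,0,0.008,0,0.05, 0,0,0,0,0.016,0,0.05, 0,0,0,0,0.024,0,0.05, 0,0,0,0,0.032,0,0.05, 0,0,0,0,0.036,0,0.05]'
python3 - <<'E'
from h import *
o=wrist("w5");print(o["position"],dock(o["position"]))
s=arm.read_camera("side");cv2.imwrite("pics/s5.png",s["frame"][:,:,::-1])
a=cv2.imread("pics/w5.png")
s=cv2.resize(s["frame"][140:290,215:365,::-1],(400,400),interpolation=cv2.INTER_CUBIC)
cv2.imwrite("pics/v5.png",np.hstack([cv2.resize(a[:250,120:520],(400,250)),s[:250]*0+s[75:325]]))
E
```

```text
clock: 9.15
position: [0.5804, -0.2148, 0.0324]
eef_rot: [-0.004, 0.707, 0.004, 0.707]
ft_force: [0.0, -0.4, 0.6]
grip_width: 0.05
clock: 9.78
position: [0.5802, -0.1822, 0.0331]
eef_rot: [-0.005, 0.707, 0.003, 0.708]
ft_force: [0.1, -3.7, 3.3]
grip_width: 0.0498
clock: 10.4
position: [0.5792, -0.1439, 0.0324]
eef_rot: [-0.005, 0.707, 0.005, 0.707]
ft_force: [0.2, -3.4, 2.7]
grip_width: 0.0499
[ 0.5792335  -0.14387545  0.03239198] [[-0.1690837   0.00046457]]
```

View pics/v5.png

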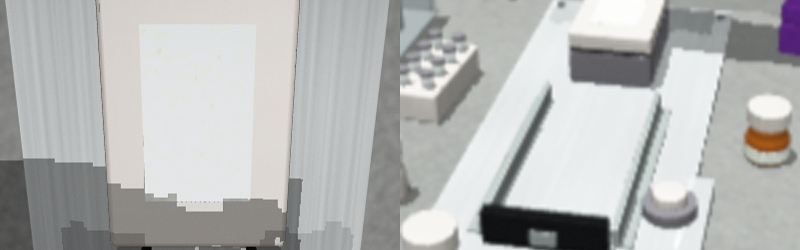

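The box is pushed up just short of the rails and still straight. The wrist half shows the lid between columns 218 and 418, and the side view shows it in front of the lane mouth. A numeric check before entry:

```bash
python3 - <<'E'
from h import *
np.set_printoptions(precision=4,suppress=True)
a=cv2.imread("pics/w5.png")
for p,q,z in [((218,5),(227,180),.056),((418,5),(409,180),.056),((125,10),(146,200),.006),((507,10),(487,200),.006)]:
  e=edge(a,p,q,5);print(e.round(1).tolist(),dock(ray("w5",e,z)).tolist())
E
```

```text
[[214.8, 5.2], [225.7, 180.1]] [[-0.058634777988437164, 0.04064793030442129], [-0.12816647528150835, 0.04059961335648328]]
[[417.6, 5.0], [406.7, 179.9]] [[-0.05848220340585097, -0.03877401506309908], [-0.12803467930829276, -0.038640162269531]]
[[125.9, 9.9], [147.2, 199.9]] [[-0.04775667430057145, 0.09995302096269956], [-0.14921862342104636, 0.10032348809101245]]
[[507.7, 10.1], [485.5, 199.8]] [[-0.04766474204430172, -0.09835315921010089], [-0.14912490847626445, -0.09812444490579532]]
```

The box is within 0.2 mm of the plate's centre line with no yaw. I'll push on into the lane.

```bash
for i in 1 2 3 4; do :; done
python3 -m handwheel '[0,0,0,0,0.01,0,0.05, 0,0,0,0,0.02,0,0.05, 0,0,0,0,0.03,0,0.05, 0,0,0,0,0.04,0,0.05, 0,0,0,0,0.05,0,0.05]'
python3 -m handwheel '[0,0,0,0,0.01,0,0.05, 0,0,0,0,0.02,0,0.05, 0,0,0,0,0.03,0,0.05, 0,0,0,0,0.04,0,0.05, 0,0,0,0,0.05,0,0.05]'
python3 -m handwheel '[0,0,0,0,0.01,0,0.05, 0,0,0,0,0.02,0,0.05, 0,0,0,0,0.03,0,0.05, 0,0,0,0,0.035,0,0.05, 0,0,0,0,0.035,0,0.05]'
python3 - <<'E'
from h import *
o=wrist("w6");print(o["position"],dock(o["position"]))
np.set_printoptions(precision=4,suppress=True)
a=cv2.imread("pics/w6.png")
for p,q,z in [((218,5),(227,180),.056),((418,5),(409,180),.056),((125,10),(146,200),.006),((507,10),(487,200),.006)]:
  e=edge(a,p,q,5);print(e.round(1).tolist(),dock(ray("w6",e,z)).tolist())
s=arm.read_camera("side");cv2.imwrite("pics/s6.png",s["frame"][:,:,::-1])
E
```

```text
clock: 11.12
position: [0.5784, -0.0936, 0.0323]
eef_rot: [-0.005, 0.707, 0.005, 0.707]
ft_force: [0.3, -1.1, -1.1]
grip_width: 0.0501
clock: 11.75
position: [0.578, -0.0442, 0.0325]
eef_rot: [-0.005, 0.707, 0.005, 0.707]
ft_force: [0.4, -1.3, -1.3]
grip_width: 0.0499
clock: 12.38
position: [0.5777, -0.0089, 0.0326]
eef_rot: [-0.005, 0.707, 0.005, 0.707]
ft_force: [0.5, -0.6, 0.8]
grip_width: 0.05
[ 0.5776554  -0.00893165  0.03255224] [[-0.03413078  0.00028832]]
[[216.5, 5.1], [227.1, 180.0]] [[0.07639109783827398, 0.039865925500237286], [0.00678909731757143, 0.03986821145775594]]
[[417.9, 5.0], [406.9, 179.9]] [[0.07651569981522854, -0.039115386950228356], [0.006881377174369943, -0.0389220278162755]]
[[125.9, 9.9], [147.6, 199.8]] [[0.08722198846328831, 0.0998567040707512], [-0.014275009455455819, 0.09997869772236775]]
[[507.5, 10.1], [485.5, 199.8]] [[0.08737382496982028, -0.09851608043966956], [-0.014202838360246118, -0.09837351321466231]]
```

The box is inside the lane, still centred within 0.5 mm. I'll continue, slowly at the end.

```bash
python3 -m handwheel '[0,0,0,0,0.01,0,0.05, 0,0,0,0,0.02,0,0.05, 0,0,0,0,0.03,0,0.05, 0,0,0,0,0.04,0,0.05, 0,0,0,0,0.05,0,0.05]'
python3 -m handwheel '[0,0,0,0,0.01,0,0.05, 0,0,0,0,0.02,0,0.05, 0,0,0,0,0.03,0,0.05, 0,0,0,0,0.035,0,0.05, 0,0,0,0,0.038,0,0.05]'
python3 -m handwheel '[0,0,0,0,0.001,0,0.05, 0,0,0,0,0.002,0,0.05, 0,0,0,0,0.003,0,0.05, 0,0,0,0,0.004,0,0.05, 0,0,0,0,0.005,0,0.05]'
```

```text
clock: 13.1
position: [0.5769, 0.0408, 0.0325]
eef_rot: [-0.005, 0.707, 0.005, 0.707]
ft_force: [-1.0, -1.1, 2.2]
grip_width: 0.0499
clock: 13.72
position: [0.5764, 0.0782, 0.0325]
eef_rot: [-0.005, 0.707, 0.004, 0.707]
ft_force: [-0.7, -3.3, 3.0]
grip_width: 0.0501
clock: 14.35
position: [0.5765, 0.0831, 0.0325]
eef_rot: [-0.005, 0.707, 0.005, 0.707]
ft_force: [0.0, -3.4, 3.1]
grip_width: 0.0497
```

```bash
python3 -m handwheel '[0,0,0,0,0.001,0,0.05, 0,0,0,0,0.002,0,0.05, 0,0,0,0,0.003,0,0.05, 0,0,0,0,0.004,0,0.05, 0,0,0,0,0.005,0,0.05]'
python3 -m handwheel '[0,0,0,0,0.001,0,0.05, 0,0,0,0,0.002,0,0.05, 0,0,0,0,0.002,0,0.05, 0,0,0,0,0.003,0,0.05, 0,0,0,0,0.003,0,0.05]'
```

```text
clock: 14.98
position: [0.5763, 0.0882, 0.0325]
eef_rot: [-0.005, 0.707, 0.005, 0.707]
ft_force: [1.0, -3.6, 3.8]
grip_width: 0.0499
clock: 15.6
position: [0.5761, 0.0892, 0.0325]
eef_rot: [-0.005, 0.707, 0.003, 0.707]
ft_force: [0.8, -6.7, 3.2]
grip_width: 0.0498
```

```bash
python3 -m handwheel '[0,0,0,0,0.001,0,0.05, 0,0,0,0,0.002,0,0.05, 0,0,0,0,0.003,0,0.05, 0,0,0,0,0.003,0,0.05, 0,0,0,0,0.003,0,0.05]'
python3 - <<'E'
from h import *
o=wrist("w7");print(o["position"],dock(o["position"]),o["ft_force"])
s=arm.read_camera("side")["frame"][:,:,::-1];c=arm.read_camera("scene")["frame"][:,:,::-1]
cv2.imwrite("pics/s7.png",s)
cv2.imwrite("pics/v7.png",np.hstack([cv2.resize(s[150:290,230:350],(480,560),interpolation=cv2.INTER_CUBIC),cv2.resize(cv2.imread("pics/w7.png"),(320,200))[[*range(200)]+[199]*360]]))
E
```

```text
clock: 16.23
position: [0.576, 0.0892, 0.0325]
eef_rot: [-0.006, 0.707, 0.002, 0.707]
ft_force: [0.1, -11.2, 5.4]
grip_width: 0.0499
[0.57604635 0.08922728 0.03249038] [[0.06404077 0.0006212 ]] [  0.148301   -11.22496874   5.38991416]
```

View pics/v7.png

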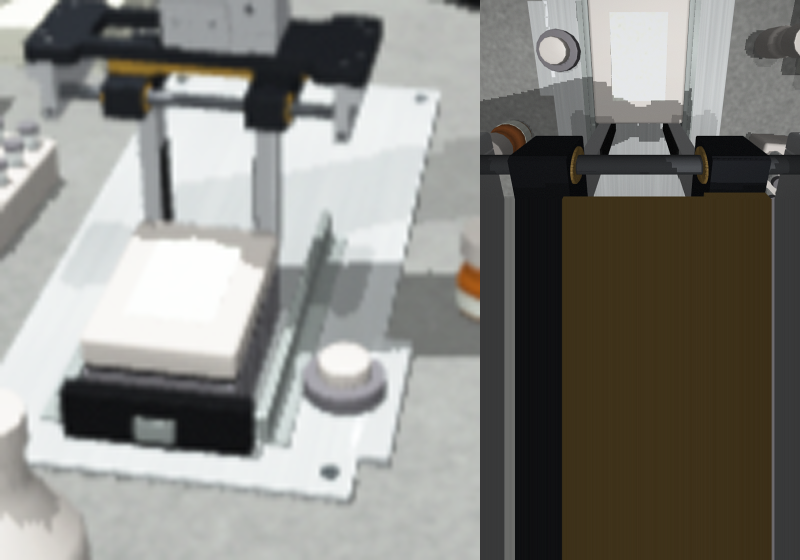

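The force rose from 3.5 to 11 N with no further motion, and the views show the box against the black stop, centred between the rails: it is home. I'll back off and rise, and measure the button at wrist pixel about (157,97).

```bash
python3 -m handwheel '[0,0,0,0,-0.01,0,0.05, 0,0,0,0,-0.025,0,0.05, 0,0,0,-0.04,-0.035,0,0.05, 0,0,0,-0.08,-0.035,0,0.05, 0,0,0,-0.12,-0.035,0,0.05]'
python3 -m handwheel '[0,0,0,0,0,0,0, 0,0,0,0,0,0,0, 0,0,0,0,0,0,0, 0,0,0,0,0,0,0, 0,0,0,0,0,0,0]'
python3 - <<'E'
from h import *
np.set_printoptions(precision=4,suppress=True)
o=wrist("w8");P=o["position"];M=R.from_quat(o["eef_rot"]).as_matrix();print(P,o["grip_width"])
def btn(n):
    a=cv2.imread(f"pics/{n}.png");h=cv2.cvtColor(a,cv2.COLOR_BGR2HSV)
    ex=np.array([-.013,1]);w=np.r_[D0+.14*ex+.085*np.array([-1,-.013]),.028]
    d=np.load(n+".npz");c=np.linalg.inv(d["T"])@np.r_[w,1];u=d["K"]@c[:3];u=u[:2]/u[2]
    x,y=u.astype(int);m=((a.min(2)>175)&(np.ptp(a.astype(int),axis=2)>6)).astype(np.uint8);mm=np.zeros_like(m);cv2.circle(mm,(x,y),35,1,-1);m*=mm
    k,l,s,cc=cv2.connectedComponentsWithStats(m);print(n,"pred",u,[(s[i].tolist(),cc[i].round(1).tolist()) for i in range(1,k) if s[i][4]>60]);
    for i in range(1,k):
        if s[i][4]>200: W=ray(n,[cc[i]],.028)[0];print("world",W,dock(W),"delta tool",M.T@(W-P))
btn("w7");btn("w8")
a=cv2.imread("pics/w8.png");cv2.imwrite("pics/v8.png",a)
E
```

```text
clock: 17.0
position: [0.5763, 0.0594, 0.1534]
eef_rot: [-0.004, 0.707, 0.005, 0.707]
ft_force: [0.5, 0.2, -0.6]
grip_width: 0.0498
clock: 17.62
position: [0.5763, 0.0591, 0.1518]
eef_rot: [-0.005, 0.707, 0.005, 0.707]
ft_force: [-0.6, 0.1, 1.2]
grip_width: 0.0034
[0.5763 0.0591 0.1518] 0.003368557860366359
w7 pred [144.5472  99.6278] [([118, 73, 53, 55, 2194], [144.2, 100.4])]
world [0.4905 0.1637 0.028 ] [[0.1396 0.0852]] delta tool [ 0.1239  0.1057 -0.0843]
w8 pred [211.3463  65.1408] [([195, 49, 32, 34, 376], [205.2, 66.7])]
world [0.4858 0.1629 0.028 ] [[0.1388 0.0899]] delta tool [ 0.1239  0.1049 -0.089 ]
```

View pics/v8.png

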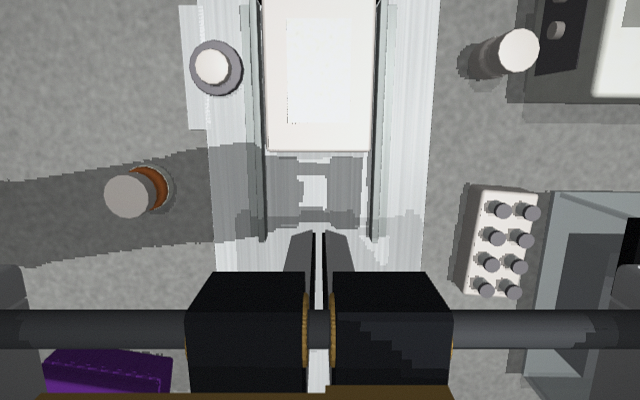

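The picture shows the button top centred at (211,66), matching the prediction from the dock model, (211,65). The masked centroid there caught only part of the top, so I'm discarding it. w7 gives dock (139.6, 85.2) mm. The box is home between the rails. I'll move over the button.

```bash
python3 -m handwheel '[0,0,0,0,0.03,-0.024,0, 0,0,0,0,0.06,-0.048,0, 0,0,0,0,0.09,-0.072,0, 0,0,0,0,0.105,-0.0843,0, 0,0,0,0,0.105,-0.0843,0]'
python3 -m handwheel '[0,0,0,0.04,0,0,0, 0,0,0,0.08,0,0,0, 0,0,0,0.1,0,0,0, 0,0,0,0.11,0,0,0, 0,0,0,0.11,0,0,0]'
python3 - <<'E'
from h import *
o=wrist("w9");print(o["position"],dock(o["position"]),o["grip_width"])
s=arm.read_camera("side")["frame"][:,:,::-1]
cv2.imwrite("pics/v9.png",cv2.resize(s[170:280,260:380],(600,550),interpolation=cv2.INTER_CUBIC))
E
```

```text
clock: 18.3
position: [0.4907, 0.1639, 0.1526]
eef_rot: [-0.005, 0.707, 0.005, 0.707]
ft_force: [-0.3, -0.4, 0.2]
grip_width: 0.0006
clock: 18.92
position: [0.4916, 0.1621, 0.0421]
eef_rot: [-0.004, 0.707, 0.004, 0.707]
ft_force: [0.0, -0.5, 0.4]
grip_width: 0.0008
[0.49156421 0.16206787 0.04214205] [[0.13797344 0.0841493 ]] 0.0007694239066652841
```

The picture limit is reached, so I'll go by numbers. The tip is within 2 mm of the button axis and I'll trim that while pressing.

```bash
python3 -m handwheel '[0,0,0,0.005,0.001,0,0, 0,0,0,0.01,0.001,0,0, 0,0,0,0.014,0.001,0,0, 0,0,0,0.017,0.001,0,0, 0,0,0,0.02,0.001,0,0]'
python3 -m handwheel '[0,0,0,0.002,0,0,0, 0,0,0,0.003,0,0,0, 0,0,0,0.004,0,0,0, 0,0,0,0.004,0,0,0, 0,0,0,0.004,0,0,0]'
```

```text
clock: 19.65
position: [0.491, 0.1642, 0.0225]
eef_rot: [-0.005, 0.707, 0.005, 0.707]
ft_force: [-0.7, -0.6, 4.1]
grip_width: 0.0006
clock: 20.27
position: [0.4911, 0.1642, 0.0216]
eef_rot: [-0.004, 0.707, 0.005, 0.708]
ft_force: [-4.7, -1.8, 34.7]
grip_width: 0.0004
```

The button is at its bottom stop: 35 N at z 0.0216. I'll release, rise and move clear.

```bash
python3 -m handwheel '[0,0,0,-0.005,0,0,0, 0,0,0,-0.015,0,0,0, 0,0,0,-0.05,0,0,0, 0,0,0,-0.1,0,0,0, 0,0,0,-0.13,0,0,0]'
python3 -m handwheel '[0,0,0,-0.03,-0.03,0.02,0, 0,0,0,-0.06,-0.06,0.04,0, 0,0,0,-0.09,-0.1,0.06,0, 0,0,0,-0.1,-0.12,0.085,0, 0,0,0,-0.1,-0.12,0.085,0]'
python3 -m handwheel '[0,0,0,0,0,0,0, 0,0,0,0,0,0,0, 0,0,0,0,0,0,0, 0,0,0,0,0,0,0, 0,0,0,0,0,0,0]'
python3 - <<'E'
from h import *
np.set_printoptions(precision=4,suppress=True)
o=wrist("w10");print(o["position"],o["ft_force"])
a=cv2.imread("pics/w10.png");d=np.load("w10.npz")
def proj(x,y,z):
    ex=np.array([-np.sin(TH),np.cos(TH)]);ey=np.array([-ex[1],ex[0]]);c=np.linalg.inv(d["T"])@np.r_[D0+x*ex+y*ey,z,1];u=d["K"]@c[:3];return u[:2]/u[2]
C=[proj(*p,.056) for p in((.19,.04),(.19,-.04),(.075,-.04),(.075,.04))];print("pred home lid",np.round(C,1).tolist())
L=[edge(a,C[i],C[(i+1)%4],5) for i in range(4)]
for l in L:print(dock(ray("w10",l,.056)).tolist())
b=proj(.14,.085,.028);print("btn pred",b)
m=((a.min(2)>175)&(np.ptp(a.astype(int),axis=2)>6)).astype(np.uint8);mm=np.zeros_like(m);cv2.circle(mm,tuple(int(v) for v in b),25,1,-1)
k,l,s,cc=cv2.connectedComponentsWithStats(m*mm);print([(s[i].tolist(),cc[i].round(1)) for i in range(1,k) if s[i][4]>40])
# bystanders: difference of the side view before/now
s0=cv2.imread("pics/side0.png");s1=arm.read_camera("side")["frame"][:,:,::-1].copy()
for n,(u,v) in dict(jar_a=(353,217),jar_b=(209,230),tube=(226,195),beaker=(302,340),bottle=(232,300),pen=(365,330),mouse=(343,144),purple1=(381,176),purple2=(408,152)).items():
    t=s0[v-12:v+13,u-14:u+15];r=cv2.matchTemplate(s1[v-20:v+21,u-22:u+23],t,cv2.TM_CCOEFF_NORMED);_,q,_,p=cv2.minMaxLoc(r);print(n,round(q,2),p[0]-8,p[1]-8)
E
```

```text
clock: 20.9
position: [0.4916, 0.1642, 0.1506]
eef_rot: [-0.004, 0.706, 0.005, 0.708]
ft_force: [0.9, -0.1, 0.2]
grip_width: 0.0005
clock: 21.52
position: [0.5793, 0.0425, 0.2491]
eef_rot: [-0.003, 0.706, 0.003, 0.708]
ft_force: [-1.5, 1.2, -0.3]
grip_width: 0.0
clock: 22.15
position: [0.5774, 0.0453, 0.2484]
eef_rot: [-0.005, 0.707, 0.005, 0.707]
ft_force: [0.5, -0.1, -0.7]
grip_width: 0.0008
[0.5774 0.0453 0.2484] [ 0.4617 -0.1253 -0.6878]
pred home lid [[274.6, 2.1], [360.2, 2.1], [357.0, 127.5], [277.9, 127.5]]
[[0.18981677426665114, 0.04000813476685707], [0.18883060197594548, -0.040014440509215383]]
[[0.18992515448065914, -0.043791404504367686], [0.07490245040412594, -0.044479921307040024]]
[[0.0759911258350238, -0.03997451903911969], [0.07599086496771422, 0.03997348230753498]]
[[0.07486991330550143, 0.045056838845709435], [0.1898869794940387, 0.0446752656079321]]
btn pred [236.0188  62.8815]
[([224, 50, 23, 27, 80], array([232.2,  63. ]))]
jar_a 0.7 0 0
jar_b 1.0 0 0
tube 1.0 0 0
beaker 1.0 0 0
bottle 1.0 0 0
pen 1.0 0 0
mouse 1.0 0 0
purple1 1.0 0 0
purple2 1.0 0 0
```

Front and rear lid edges are at dock 0.189–0.190 and 0.076, so the box is home and centred. The bystanders haven't shifted by a pixel. jar_a scores a lower match, which I put down to the robot's changed shadow. Handing in.

```bash
python3 -c "
from workcell import arm
print(arm.hand_in())"
```

```text
the job is handed in; nothing more can be done
None
```

The box is home against the end stop, the button was pressed fully and released, and the job was handed in with the arm raised clear at about 22 s.

**What I did:** I squared and centred the box with a two-finger push on its side. Then I pushed it from behind into the lane, with the fingertips above the rail tops. With the box home I pressed the button with the fingers closed.

**What the checks showed:**
- **Lane:** between the rails the box measured within 0.5 mm of the centre line. No force suggested that a rail was touched.
- **Home:** the push force rose to 11 N with no further motion. Afterwards the lid's end edges measured dock x 76 and 189–190 mm, against 75 and 190 expected, so within about 1 mm.
- **Button:** it bottomed at z 0.0216 m with 35 N, then I lifted clear.
- **Bystanders:** none shifted in the side view. jar_a matched less well (0.7), probably because the robot's shadow on it had changed.

**Checks that failed or disagreed:**
- The last edge fit of the box's long sides gave ±44.5 mm instead of ±40. It was symmetric, so I took it to have caught shadow or rail.
- The button colour mask was only partial after the press, so the spring-back was not confirmed by camera.
- The picture limit meant the press was verified by force and height only.

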